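Start and hold the column purge at the switch boxes

ROBOT

A 6-joint arm with a two-finger parallel gripper is mounted at the origin on a cart in front of the work surface, level with it; the furniture and walls round the work are solid. World frame = base frame: x ahead of the robot, y to its left, z up, the work surface at z = 0. Lengths are in m, angles in rad, forces in N, time in s.
With the tool pointing down it reaches from about 0.35 to 0.875 m from the base axis. Payload 4.2 kg.
Tool frame: the origin (TCP) lies on the centre line of the jaws, within the pads' length; the fingertips stand 22 mm ahead of it and the grasp point (between the pads) lies 3 mm ahead of it; z points along the fingers, y is the line along which they close (so a half turn about z gives the same grasp; the last joint's range is limited). The gripper opens to 87 mm and grips with 3 to 60 N. Pads are 19 mm wide; open, the fingers measure 117 mm over their backs; the gripper's body (75 mm by 190 mm) begins 51 mm behind the grasp point.
Start: joints at [1.557, 0.385, 0.008, 0, -1.194, -0.259], TCP at [0.168, 0.602, 0.245] pointing down, gripper open.
Joint ranges: [-3.14, 3.14], [-1.21, 2.06], [-1.07, 1.41], [-3.16, 2.05], [-2.99, -0.16], [-3.1, 3.1]. Speed limits (rad/s): [2.79, 2.79, 3.14, 3.14, 3.14, 3.14].

INTERFACE

Orientations are given as [roll, pitch, yaw] about the fixed x, y, z axes, in that order (R = Rz(yaw) Ry(pitch) Rx(roll)).
In Python, from workcell import env, cams gives the robot as it stands.
- The arm moves only by the tool apply_moves, never from a script. Its argument "targets" is a list of rows, each an object of numbers: "tx", "ty", "tz": the shift along the tool's x, y, z in m; "wx", "wy", "wz": the turn, a rotation vector about the tool's x, y, z in rad; "hand": the closure, from -1 (fully open) to 1 (shut), so that 0 is half open. A call has 1 to 12 rows; each row is the pose to reach, as a shift and turn from the pose commanded when the call began, along the tool's axes at that moment; what a row does not reach only later rows make up. A row lasts 1/12 s, in which the tool goes at most 41.7 mm and 7.16 degrees, less where a joint would pass 70% of its speed; a pose out of reach is approached as far as the arm can. A call with a gripper value outside its range is refused whole. The fingers move at their own pace and stop on an object; "newtons" is the grip in N (left out, the last holds). Time passes only in rows, so rows that repeat a pose let the fingers close. It gives the time, the measured TCP pose, the force, the opening and the grip force at its end, in the units of the state.
- env.get_obs(): the state, without advancing time (a new reading comes with each control period).
- cams.camera(name): name is "scene" or "top" or "wrist"; returns a dict with "img" (384x512x3 uint8, red, green, blue), "mtx" (3x3 intrinsics, pixels), "distortion" ([k1, k2, p1, p2, k3] as OpenCV has them; the pictures are not rectified), "T" (4x4, takes a point from camera to world coordinates); the wrist camera has in their place "tool_from_camera" (4x4, takes a point from camera to tool coordinates, whose origin is the TCP and whose axes are the flange's). Camera axes: x right, y up, looking along -z (the intrinsics and any distortion apply to the point x, -y, -z); pixel columns grow to the right and rows downward; lengths in m; the calibration is good to about 2 mm. A picture is of the moment at which its call begins: read the wrist's pose just before it. There is no depth.
- env.sign_off(): hands the job in; it is judged then, once.
The state is a dict: "time": time; "qpos": joint angles; "joint_velocities": joint speeds; "tau": joint torques, N m; "tcp_pos": TCP position; "tool_rot": TCP orientation; "ft_force": force on the tool from outside, world axes, zero at the start; "torque": the same for the moment, N m; "finger_gap": opening from 0.0 (shut) to 1.0 (fully open); "grasp_force": force on a finger pad.
Only numpy, scipy, OpenCV 4.12 (cv2) and the standard library are available. Lean on these libraries where they do the work, as an engineer would, in place of code of your own. Each camera call takes 0.05 s, during which the arm holds its last target. There are 200 camera calls.

TASK

Start the column purge with your fingertips: press down the raised end of the rocker switch until it has tipped fully over, then press the flat round button fully in so that it stays down, and then press the long bar key fully down and finish the program while still holding it down. Keep to this order, do not touch the box with the domed mushroom stop button, and do not pick up, tip or shove aside the switch boxes or the things standing around them.

Things in the scene. Friction and masses are not known exactly. Their poses are not given: they have to be found in the camera images.
- power_box: grey desk switch box, 100 (x) x 84 (y) x 46 mm high, 1 to 1.5 kg, loose on rubber feet; origin at the centre of its underside, x to its back (black cable gland, away from the robot), z up. Mid-top, in a dark bezel 4 mm high, sits the rocker switch: white, V-shaped, 48 mm long along the box's x and 26 mm wide
- rocker (a joint): tilt of the rocker, rad: 0 (to 0.04) at the start = off, its far half (towards the box's +x) raised; 0.4 = stop, fully on, far half pressed down level (its top then 56 mm above the bench) and near half raised. It stays where it is left; about 3 N pressed 15 mm beyond the pivot moves it. The pivot runs along the box's y, over the box's origin, 50 mm above its underside
- rocker_raised_end (a point): point on the top face of the rocker's raised (far) half, two thirds of the way to its end: press down there; moves with the rocker. Off: 12.5 mm beyond the pivot and 61.5 mm above the bench; on: 16 mm beyond the pivot and 56 mm above the bench
- enable_box: grey desk switch box, 100 (x) x 84 (y) x 46 mm high, 1 to 1.5 kg, loose on rubber feet; origin at the centre of its underside, x to its back (black cable gland, away from the robot), z up. Mid-top, in a dark bezel 4 mm high, sits the latching button: white, flat, round, 26 mm across, its top 58 mm above the bench when out
- latch_button (a joint): how far the round button is pressed in, m: 0 (to 0.0008) at the start = out, 0.006 = stop, fully down (top 52 mm above the bench). It has no return spring: it stays down where it is left; about 2.5 N moves it
- latch_top (a point): centre of the top face of the round button; moves with it
- purge_box: grey desk switch box, 100 (x) x 84 (y) x 46 mm high, 1 to 1.5 kg, loose on rubber feet; origin at the centre of its underside, x to its back (black cable gland, away from the robot), z up. Mid-top, in a dark bezel 4 mm high, sits the bar key: white, oblong with finger grooves, 24 mm (box's x) x 58 mm (box's y), its top 58 mm above the bench when out
- bar_key (a joint): how far the bar key is pressed in, m: 0 = out, 0.006 = stop, fully down (top 52 mm above the bench). Sprung: 1.2 N to start, 3.6 N fully down; it comes back up when released
- bar_top (a point): centre of the top face of the bar key; moves with it
- stop_box: grey desk switch box, 100 (x) x 84 (y) x 46 mm high, 1 to 1.5 kg, loose on rubber feet; origin at the centre of its underside, x to its back (black cable gland, away from the robot), z up. Mid-top, in a dark bezel 4 mm high, sits the mushroom stop button: white, domed head 41 mm across on a thinner stem, its top 76 mm above the bench
- mushroom (a joint): how far the mushroom button is pressed in, m: 0 = out (so it must stay), 0.006 = fully down; sprung
- timer: flat white lab timer, 62 x 62 x 19 mm, loose on the bench; a bystander. Origin at the centre of its underside
- capped_cup: small white plastic cup with a screw lid, 54 mm across, 60 mm high, loose on the bench; a bystander. Origin at the centre of its underside
- small_beaker: small clear beaker, 56 mm across, 62 mm high, loose on the bench; a bystander. Origin at the centre of its underside
- sample_bottle: capped clear sample bottle, 54 mm across, 118 mm high, loose on the bench; a bystander. Origin at the centre of its underside
- vial_box: lidded vial box, 66 x 104 x 38 mm, loose on the bench; a bystander. Origin at the centre of its underside
- flask: stoppered conical flask, 69 mm across, 119 mm high, loose on the bench; a bystander. Origin at the centre of its underside
- tube_b: stiff hose, 10 to 15 mm thick, fixed, hanging from the right-hand pump tower to the bench: keep the arm and gripper clear of it. From its origin (on the bench) its foot is 0.09 m nearer the robot and 0.06 m to the right; at 0.2 m height it is 0.07 m nearer and 0.02 m right, at 0.3 m 0.03 m nearer and 0.05 m left, at 0.5 m straight above and 0.06 m left

How it is judged:
By the outcome, as a careful person would: the job done as asked, in the order asked, and still so for the second after the job is handed in, while the arm keeps its last pose, push and grip.
It also fails if it takes over 58 s, if anything falls off the work surface, if the arm or the gripper's body presses on something with over 40 N, if the wrist force passes 120 N, or if a joint passes its speed limit or range.

## Working session

There is one attempt and no reset: what is moved stays moved. The work goes in short steps, Python scripts to look and compute and a tool call to move; the robot and the scene stay as the last step left them, time stands still between calls to the robot, and variables do not carry over. Pictures are saved under pics/ and viewed, at most 10 in all, crops included, and the job is handed in when it is done.

Besides the shell and the picture viewer there is one more tool, called after "Request:" as name(argument=value, ...), one argument or row to a line, values as JSON. apply_moves: Moves the arm, as the interface text tells. Its arguments: {"type":"object","properties":{"targets":{"type":"array","items":{"type":"object","properties":{"tx":{"type":"number"},"ty":{"type":"number"},"tz":{"type":"number"},"wx":{"type":"number"},"wy":{"type":"number"},"wz":{"type":"number"},"hand":{"type":"number"}}}},"newtons":{"type":"number"}},"required":["targets"]}

```bash
mkdir -p pics; ls; python3 - <<'E'
from workcell import env, cams
import cv2, numpy as np, pickle
o=env.get_obs(); print(o)
for n in ("scene","top"):
    c=cams.camera(n); pickle.dump(c,open(f"pics/{n}.pkl","wb"))
    print(n,c["mtx"],c["distortion"],c["T"])
    cv2.imwrite(f"pics/{n}0.png",cv2.resize(c["img"][...,::-1],(800,600),interpolation=cv2.INTER_CUBIC))
E
```

```text
pics
{'time': 0.0, 'qpos': array([ 1.55660011e+00,  3.85558259e-01,  6.64576405e-03, -5.00034176e-04,
       -1.19397769e+00, -2.58597610e-01]), 'joint_velocities': array([ 0.00033406, -0.00084751,  0.00075596,  0.00192126, -0.00066764,
        0.00094949]), 'tau': array([-5.59770751e-05, -3.90669858e+01,  1.87403512e+01,  4.21979383e+00,
        1.09448718e-02, -1.98202406e-04]), 'tcp_pos': array([0.16822161, 0.60137365, 0.24346616]), 'tool_rot': array([ 3.13944957e+00, -8.63442137e-05, -2.72978216e-01]), 'ft_force': array([0.27662347, 0.85382354, 0.37537062]), 'torque': array([ 0.00967471, -0.01646487, -0.02778623]), 'grasp_force': 0.0, 'finger_gap': 0.9999182478457181}
scene [[409.0051563    0.         252.88354545]
 [  0.         409.0051563  196.88750365]
 [  0.           0.           1.        ]] [-0.00769261  0.          0.          0.          0.        ] [[ 0.66689034  0.45780331 -0.58793997 -0.36042915]
 [-0.74506409  0.39728555 -0.53576458 -0.89820284]
 [-0.01169475  0.79534919  0.6060387   0.98109874]
 [ 0.          0.          0.          1.        ]]
top [[353.69043757   0.         261.59124643]
 [  0.         353.69043757 189.57236963]
 [  0.           0.           1.        ]] [-0.08483284  0.          0.          0.          0.        ] [[ 0.0145375   0.993535   -0.1125916   0.43745545]
 [-0.99928262  0.01837438  0.03311536 -0.08262814]
 [ 0.03497007  0.11202941  0.99308937  1.08011061]
 [ 0.          0.          0.          1.        ]]
```

View pics/scene0.png

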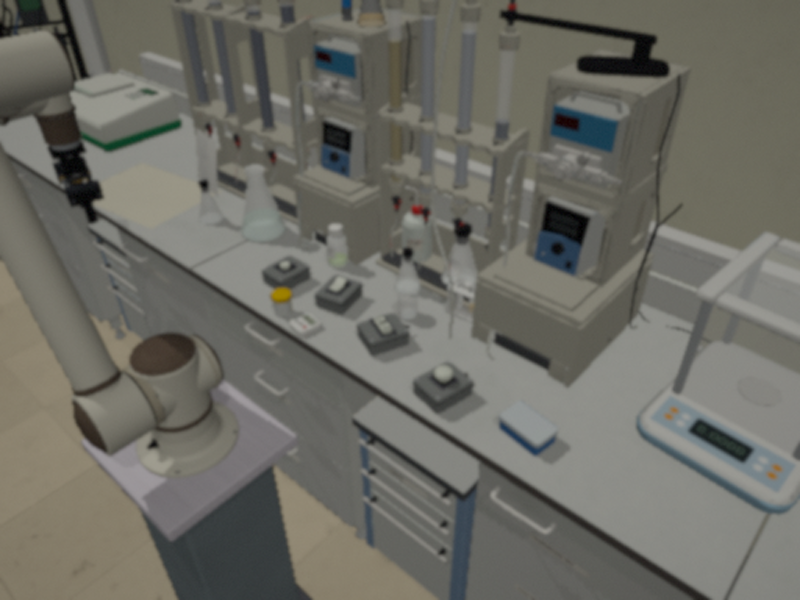

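View pics/top0.png

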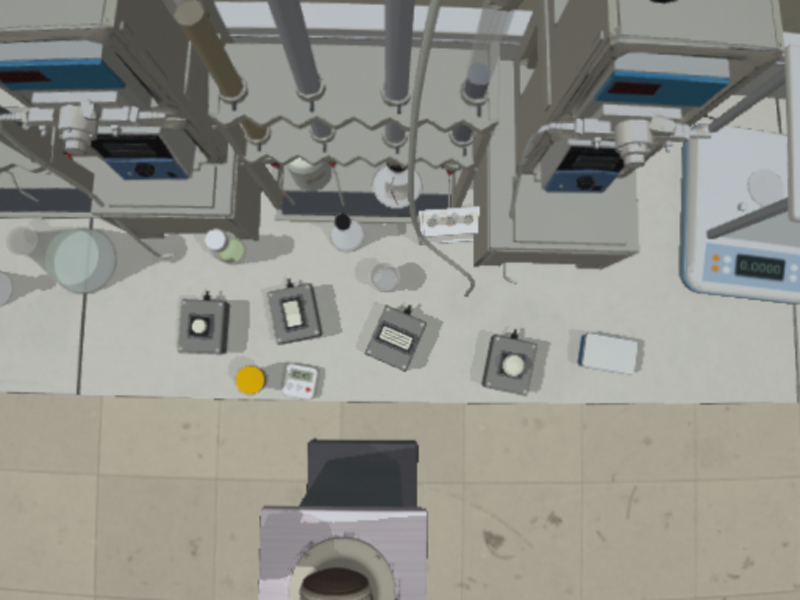

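The top view shows all four boxes, in 800x600 pixels: latch (200,326), rocker (293,314), bar (397,336) and mushroom (513,364). The hose foot is near (470,290), the beaker at (385,275), the cup at (250,380) and the timer at (300,380). The scene view agrees.

```bash
cat > h.py <<'E'
import cv2, numpy as np
def ray(c,px,T=None):
    T=c["T"] if T is None else T
    p=cv2.undistortPoints(np.array(px,float).reshape(-1,1,2),c["mtx"],np.array(c["distortion"],float))[:,0]
    d=np.c_[p[:,0],-p[:,1],-np.ones(len(p))]@T[:3,:3].T
    return T[:3,3],d
def onz(c,px,z,T=None):
    o,d=ray(c,px,T); return o+d*((z-o[2])/d[:,2])[:,None]
def proj(c,P,T=None):
    T=c["T"] if T is None else T
    q=(np.atleast_2d(P)-T[:3,3])@T[:3,:3]
    q=q*[1,-1,-1]
    return cv2.projectPoints(q,np.zeros(3),np.zeros(3),c["mtx"],np.array(c["distortion"],float))[0][:,0]
def mat(pos,rpy):
    from scipy.spatial.transform import Rotation as R
    M=np.eye(4);M[:3,:3]=R.from_euler("xyz",rpy).as_matrix();M[:3,3]=pos;return M
E
python3 - <<'E'
import pickle
from h import *
c=pickle.load(open("pics/top.pkl","rb")); img=c["img"]; g=cv2.cvtColor(img,cv2.COLOR_RGB2GRAY)
for n,(u,v) in dict(latch=(200,326),rocker=(293,314),bar=(397,336),mush=(513,364)).items():
    u=int(u*.64);v=int(v*.64)
    w=g[v-26:v+27,u-26:u+27]
    _,lab,st,ce=cv2.connectedComponentsWithStats((w<115).astype('uint8'))
    k=1+np.argmax(st[1:,4]); m=(lab==k).astype('uint8')
    cn=max(cv2.findContours(m,cv2.RETR_EXTERNAL,cv2.CHAIN_APPROX_NONE)[0],key=cv2.contourArea)
    hull=cv2.convexHull(cn)+np.array([u-26,v-26])
    W=onz(c,hull.reshape(-1,2),.046)[:,:2].astype('float32')
    (x,y),s,a=cv2.minAreaRect(W)
    w2=g[v-9:v+10,u-9:u+10]; _,lab2,st2,ce2=cv2.connectedComponentsWithStats((w2>160).astype('uint8'))
    k2=1+np.argmax(st2[1:,4]); cc=ce2[k2]+[u-9,v-9]
    print(n,"box",np.round([x,y],4),np.round(s,4),round(a,1),"white px",cc,st2[k2,4],onz(c,[cc],.058)[0].round(4))
for n,p,z in (("beaker",(385,275),.03),("cup",(250,380),.06),("timer",(300,380),.019),("bottle",(217,240),.118),("hosefoot",(470,292),0),("flask",(347,230),.08),("vial",(608,352),.038)):
    print(n,onz(c,[np.array(p)*.64],z)[0].round(3))
cv2.imwrite("pics/crop.png",cv2.resize(img[170:262,100:360,::-1],None,fx=3.07,fy=3.07,interpolation=cv2.INTER_CUBIC))
E
```

```text
latch box [0.4916 0.2722] [0.0538 0.0486] 86.8 white px [126.61111111 208.38888889] 54 [0.4914 0.2729 0.058 ]
rocker box [0.5203 0.0972] [0.067  0.0533] 12.5 white px [186.68548387 200.37096774] 124 [0.5179 0.0994 0.058 ]
bar box [ 0.4826 -0.1083] [0.0996 0.0932] 44.5 white px [253.32727273 215.86363636] 110 [ 0.4766 -0.094   0.058 ]
mush box [ 0.4291 -0.3149] [0.0713 0.0506] 80.0 white px [328.125      233.48333333] 120 [ 0.4287 -0.3117  0.058 ]
beaker [ 0.597 -0.071  0.03 ]
cup [0.394 0.171 0.06 ]
timer [0.394 0.086 0.019]
bottle [0.64  0.227 0.118]
hosefoot [ 0.571 -0.24   0.   ]
flask [ 0.672 -0.     0.08 ]
vial [ 0.455 -0.503  0.038]
```

View pics/crop.png

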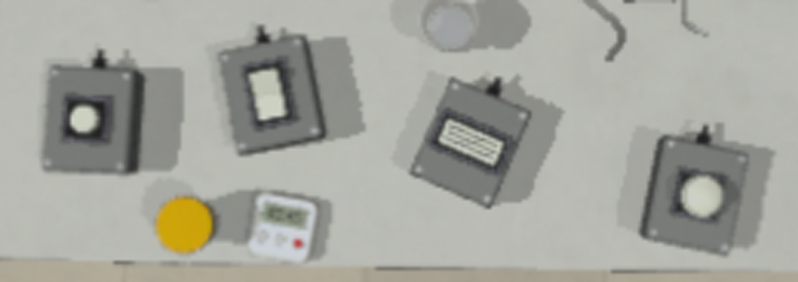

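The crop (about 3x) shows box axes: latch about 0°, rocker turned about +10°, and bar about -22°. The raised half of the rocker is the far one, away from the robot. Next I'll move above the rocker box to look with the wrist camera.

```bash
cat >> h.py <<'E'
def delta(o,pos,yaw):
    from scipy.spatial.transform import Rotation as R
    A=R.from_euler("xyz",o["tool_rot"]); B=R.from_euler("xyz",[np.pi,0,yaw])
    d=A.inv().apply(np.array(pos)-o["tcp_pos"]); w=(A.inv()*B).as_rotvec()
    print("shift",d.round(4),"turn",w.round(4))
E
python3 - <<'E'
from workcell import env, cams
from h import *
c=cams.camera("wrist"); print(c["tool_from_camera"].round(4),c["mtx"].round(1),c["distortion"])
o=env.get_obs(); delta(o,[.46,.09,.245],.2)
E
```

```text
[[-9.000e-04  9.694e-01  2.456e-01  6.690e-02]
 [ 1.000e+00  8.000e-04  8.000e-04  5.000e-04]
 [ 6.000e-04  2.456e-01 -9.694e-01 -1.401e-01]
 [ 0.000e+00  0.000e+00  0.000e+00  1.000e+00]] [[290.5   0.  252.3]
 [  0.  290.5 194.1]
 [  0.    0.    1. ]] [-0.04791428  0.          0.          0.          0.        ]
shift [ 0.4188  0.4139 -0.0006] turn [ 1.600e-03  3.000e-04 -4.729e-01]
```

Request:
apply_moves(
  targets=[
    {"tx": 0.04,"ty": 0.033,"wz": -0.04,"hand": 1},
    {"tx": 0.08,"ty": 0.066,"wz": -0.08,"hand": 1},
    {"tx": 0.12,"ty": 0.1,"wz": -0.12,"hand": 1},
    {"tx": 0.16,"ty": 0.134,"wz": -0.16,"hand": 1},
    {"tx": 0.2,"ty": 0.167,"wz": -0.2,"hand": 1},
    {"tx": 0.24,"ty": 0.2,"wz": -0.24,"hand": 1},
    {"tx": 0.28,"ty": 0.234,"wz": -0.28,"hand": 1},
    {"tx": 0.32,"ty": 0.267,"wz": -0.32,"hand": 1},
    {"tx": 0.36,"ty": 0.3,"wz": -0.36,"hand": 1},
    {"tx": 0.4,"ty": 0.334,"wz": -0.4,"hand": 1},
    {"tx": 0.44,"ty": 0.367,"wz": -0.44,"hand": 1},
    {"tx": 0.477,"ty": 0.398,"wz": -0.473,"hand": 1},
  ],
  newtons=10,
)

```text
schema error: expected keys tx, ty, tz, wx, wy, wz, hand
```

Request:
apply_moves(
  targets=[
    {"tx": 0.12,"ty": 0.1,"tz": 0,"wx": 0,"wy": 0,"wz": -0.12,"hand": 1},
    {"tx": 0.12,"ty": 0.1,"tz": 0,"wx": 0,"wy": 0,"wz": -0.12,"hand": 1},
    {"tx": 0.12,"ty": 0.1,"tz": 0,"wx": 0,"wy": 0,"wz": -0.12,"hand": 1},
    {"tx": 0.12,"ty": 0.1,"tz": 0,"wx": 0,"wy": 0,"wz": -0.12,"hand": 1},
    {"tx": 0.24,"ty": 0.2,"tz": 0,"wx": 0,"wy": 0,"wz": -0.24,"hand": 1},
    {"tx": 0.24,"ty": 0.2,"tz": 0,"wx": 0,"wy": 0,"wz": -0.24,"hand": 1},
    {"tx": 0.24,"ty": 0.2,"tz": 0,"wx": 0,"wy": 0,"wz": -0.24,"hand": 1},
    {"tx": 0.24,"ty": 0.2,"tz": 0,"wx": 0,"wy": 0,"wz": -0.24,"hand": 1},
    {"tx": 0.477,"ty": 0.398,"tz": 0,"wx": 0,"wy": 0,"wz": -0.473,"hand": 1},
    {"tx": 0.477,"ty": 0.398,"tz": 0,"wx": 0,"wy": 0,"wz": -0.473,"hand": 1},
    {"tx": 0.477,"ty": 0.398,"tz": 0,"wx": 0,"wy": 0,"wz": -0.473,"hand": 1},
    {"tx": 0.477,"ty": 0.398,"tz": 0,"wx": 0,"wy": 0,"wz": -0.473,"hand": 1},
  ],
  newtons=10,
)

```text
time: 1.15
tcp_pos: [0.4354, 0.2133, 0.2446]
tool_rot: [-3.141, -0.0, 0.202]
ft_force: [1.0, -0.3, 1.0]
finger_gap: 0.172
grasp_force: 0.0
```

```bash
python3 - <<'E'
from workcell import env, cams
from h import *
o=env.get_obs(); print(o["time"],o["tcp_pos"],o["tool_rot"],o["ft_force"],o["finger_gap"]); delta(o,[.52,.09,.245],.2)
E
```

```text
1.15 [0.43541014 0.21325413 0.24459452] [-3.14144590e+00 -1.52890604e-05  2.01746146e-01] [ 0.96953428 -0.32812785  0.97544873] 0.17205611184383915
shift [ 0.0582  0.1377 -0.0004] turn [-0.0001 -0.      0.0017]
```

Request:
apply_moves(
  targets=[
    {"tx": 0.058,"ty": 0.138,"tz": 0,"wx": 0,"wy": 0,"wz": 0,"hand": 1},
    {"tx": 0.058,"ty": 0.138,"tz": 0,"wx": 0,"wy": 0,"wz": 0,"hand": 1},
    {"tx": 0.058,"ty": 0.138,"tz": 0,"wx": 0,"wy": 0,"wz": 0,"hand": 1},
    {"tx": 0.058,"ty": 0.138,"tz": 0,"wx": 0,"wy": 0,"wz": 0,"hand": 1},
    {"tx": 0.058,"ty": 0.138,"tz": 0,"wx": 0,"wy": 0,"wz": 0,"hand": 1},
    {"tx": 0.058,"ty": 0.138,"tz": 0,"wx": 0,"wy": 0,"wz": 0,"hand": 1},
    {"tx": 0.058,"ty": 0.138,"tz": 0,"wx": 0,"wy": 0,"wz": 0,"hand": 1},
  ],
)

```text
time: 1.73
tcp_pos: [0.5189, 0.0913, 0.2442]
tool_rot: [-3.141, 0.001, 0.2]
ft_force: [-0.2, 0.0, -1.7]
finger_gap: 0.002
grasp_force: 0.0
```

```bash
python3 - <<'E'
from workcell import env, cams
import pickle
from h import *
o=env.get_obs(); c=cams.camera("wrist"); c["T"]=mat(o["tcp_pos"],o["tool_rot"])@c["tool_from_camera"]
print(o["time"],o["tcp_pos"],o["tool_rot"],o["ft_force"],o["finger_gap"])
pickle.dump(c,open("pics/w1.pkl","wb"))
cv2.imwrite("pics/w1.png",cv2.resize(c["img"][...,::-1],(800,600),interpolation=cv2.INTER_CUBIC))
E
```

```text
1.7333 [0.51886861 0.09127748 0.24421486] [-3.14146048e+00  8.05193449e-04  1.99892087e-01] [-0.22346565  0.02069335 -1.71832018] 0.002425351678649383
```

View pics/w1.png

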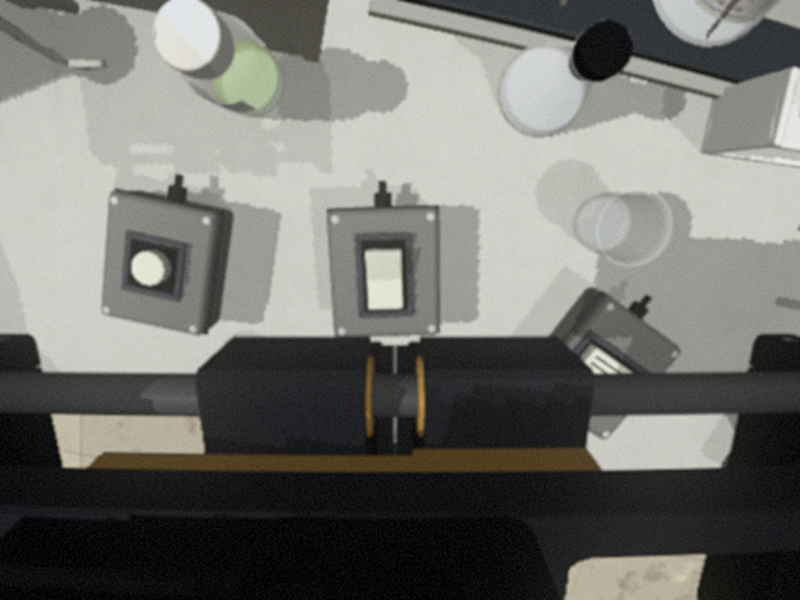

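The wrist view (800x600) has the rocker at (385,278) in its bezel, the latch at (150,268) and the bar partly hidden at (605,358). I'll measure the bezel rectangles and the white blobs at their known heights.

```bash
cat >> h.py <<'E'
def bez(c,u,v,r=34,zt=.05,dark=62,white=150,zw=.058):
    g=cv2.cvtColor(c["img"],cv2.COLOR_RGB2GRAY); u=int(u*.64);v=int(v*.64);u0,v0=max(u-r,0),max(v-r,0)
    w=cv2.resize(g[v0:v+r,u0:u+r],None,fx=4,fy=4,interpolation=cv2.INTER_CUBIC)
    out=lambda p:(p.reshape(-1,2)-1.5)/4+[u0,v0]
    def at(m):
        n,l,s,_=cv2.connectedComponentsWithStats(m.astype('uint8'))
        y,x=np.array([(v-v0)*4,(u-u0)*4])
        k=min([i for i in range(1,n) if s[i,4]>300],key=lambda i:np.hypot(*(np.argwhere(l==i)-[y,x]).mean(0)))
        return max(cv2.findContours((l==k).astype('uint8'),cv2.RETR_EXTERNAL,cv2.CHAIN_APPROX_NONE)[0],key=cv2.contourArea)
    for n,m,z in (("bezel",w<dark,zt),("white",w>white,zw)):
        p=out(cv2.convexHull(at(m)))
        (x,y),s,a=cv2.minAreaRect(onz(c,p,z)[:,:2].astype('float32'))
        print(n,"c",np.round([x,y],4),"size",np.round(s,4),"ang",round(a,1))
E
python3 - <<'E'
import pickle
from h import *
c=pickle.load(open("pics/w1.pkl","rb")); g=cv2.cvtColor(c["img"],cv2.COLOR_RGB2GRAY)
print(g[175,208:284:2]); print(g[171,60:150:2]); print(g[140:206:2,246])
print("rocker");bez(c,385,275); print("latch");bez(c,150,268)
E
```

```text
[183 175 126 129 128 136 134 130 132 127 102  89  68 132 212 207 207 205
 204 205 205 202 203 206 176  62  67  85  93 125 134 131 126 133 129 117
 102 145]
[204 206 205 171 135 134 138 131 136 116  91  69 173 230 226 227 226 226
 225 226 227 228 176 105  93  54  55  83  73  83 107 132 132 125 127 120
 106  78  61  55  66  57  89 147 155]
[132 137 130 135 113  88  89  63  52  70 163 211 206 209 207 212 210 205
 209 208 225 224 226 225 223 225 224 224 219 104  83  88 120]
rocker
bezel c [0.5209 0.0986] size [0.0537 0.0325] ang 14.7
white c [0.5195 0.0992] size [0.0443 0.0259] ang 13.7
latch
bezel c [0.4932 0.2725] size [0.0359 0.0358] ang 88.7
white c [0.4935 0.2723] size [0.0248 0.0253] ang 46.3
```

```bash
python3 - <<'E'
import pickle
from h import *
c=pickle.load(open("pics/w1.pkl","rb"))
print("rocker");bez(c,385,275,dark=108); print("latch");bez(c,150,268,dark=104)
# screws (box corners at z=.046), and the fold
print(onz(c,np.array([(334,213),(434,215),(341,330),(431,328)])*.64,.046)[:,:2].round(4).tolist(), onz(c,[(246,179.5)],.052).round(4))
from workcell import env
o=env.get_obs(); delta(o,[.52+.016*.972,.0985+.016*.233,.1],.23)
t=pickle.load(open("pics/top.pkl","rb")); print("bar");bez(t,397,336,r=16,dark=75)
E
```

```text
rocker
bezel c [0.5214 0.097 ] size [0.0654 0.0475] ang 12.9
white c [0.5195 0.0992] size [0.0443 0.0259] ang 13.7
latch
bezel c [0.4937 0.2701] size [0.0504 0.0473] ang 88.3
white c [0.4935 0.2723] size [0.0248 0.0253] ang 46.3
[[0.5585, 0.1442], [0.5716, 0.0719], [0.4709, 0.1239], [0.4864, 0.0553]] [[0.5175 0.0983 0.052 ]]
shift [ 0.0186 -0.0069  0.1444] turn [-0.0001  0.0004 -0.029 ]
bar
bezel c [ 0.4695 -0.0913] size [0.0719 0.02  ] ang 67.0
white c [ 0.4767 -0.0929] size [0.0568 0.023 ] ang 67.8
```

Request:
apply_moves(
  targets=[
    {"tx": 0.019,"ty": -0.0065,"tz": 0.07,"wx": 0,"wy": 0,"wz": -0.027,"hand": 1},
    {"tx": 0.019,"ty": -0.0065,"tz": 0.07,"wx": 0,"wy": 0,"wz": -0.027,"hand": 1},
    {"tx": 0.019,"ty": -0.0065,"tz": 0.07,"wx": 0,"wy": 0,"wz": -0.027,"hand": 1},
    {"tx": 0.019,"ty": -0.0065,"tz": 0.13,"wx": 0,"wy": 0,"wz": -0.027,"hand": 1},
    {"tx": 0.019,"ty": -0.0065,"tz": 0.13,"wx": 0,"wy": 0,"wz": -0.027,"hand": 1},
    {"tx": 0.019,"ty": -0.0065,"tz": 0.13,"wx": 0,"wy": 0,"wz": -0.027,"hand": 1},
    {"tx": 0.019,"ty": -0.0065,"tz": 0.13,"wx": 0,"wy": 0,"wz": -0.027,"hand": 1},
    {"tx": 0.019,"ty": -0.0065,"tz": 0.13,"wx": 0,"wy": 0,"wz": -0.027,"hand": 1},
  ],
)

```text
time: 2.45
tcp_pos: [0.5379, 0.1024, 0.1171]
tool_rot: [-3.141, -0.004, 0.229]
ft_force: [0.0, 0.4, 0.7]
finger_gap: 0.01
grasp_force: 0.0
```

```bash
python3 - <<'E'
from workcell import env, cams
import pickle
from h import *
o=env.get_obs(); print(o["time"],o["tcp_pos"],o["tool_rot"],o["ft_force"])
c=cams.camera("wrist"); c["T"]=mat(o["tcp_pos"],o["tool_rot"])@c["tool_from_camera"]
cv2.imwrite("pics/w2.png",cv2.resize(c["img"][...,::-1],(800,600),interpolation=cv2.INTER_CUBIC))
print(proj(c,[[.5361,.1019,.061],[.5205,.0983,.052]])/.64)
delta(o,[.5361,.1019,.09],.225)
E
```

```text
2.45 [0.53788408 0.10239972 0.11707611] [-3.14140009 -0.00418217  0.22894595] [0.02168542 0.44852847 0.74727489]
[[393.69547523 343.95960269]
 [393.70922467 369.2028956 ]]
shift [-0.002   0.0001  0.0271] turn [-0.0002 -0.0042  0.0039]
```

View pics/w2.png

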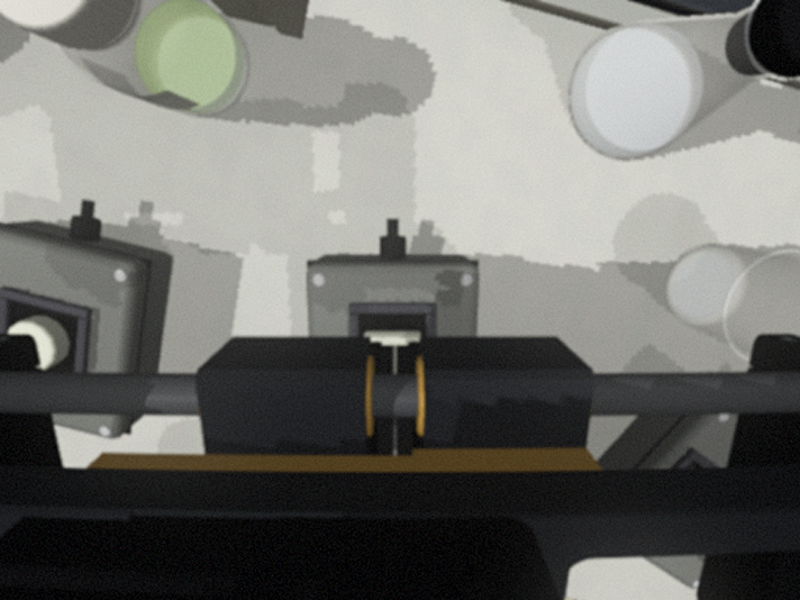

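The fingertips at (394,345) are centred on the rocker, whose raised end just shows at (393,337) in line with the gland at (392,240). I can press down now.

Request:
apply_moves(
  targets=[
    {"tx": -0.001,"ty": 0,"tz": 0.01,"wx": 0,"wy": 0,"wz": 0,"hand": 1},
    {"tx": -0.001,"ty": 0,"tz": 0.02,"wx": 0,"wy": 0,"wz": 0,"hand": 1},
    {"tx": -0.001,"ty": 0,"tz": 0.025,"wx": 0,"wy": 0,"wz": 0,"hand": 1},
    {"tx": -0.001,"ty": 0,"tz": 0.028,"wx": 0,"wy": 0,"wz": 0,"hand": 1},
    {"tx": -0.001,"ty": 0,"tz": 0.031,"wx": 0,"wy": 0,"wz": 0,"hand": 1},
    {"tx": -0.001,"ty": 0,"tz": 0.034,"wx": 0,"wy": 0,"wz": 0,"hand": 1},
    {"tx": -0.001,"ty": 0,"tz": 0.036,"wx": 0,"wy": 0,"wz": 0,"hand": 1},
    {"tx": -0.001,"ty": 0,"tz": 0.036,"wx": 0,"wy": 0,"wz": 0,"hand": 1},
    {"tx": -0.001,"ty": 0,"tz": 0.036,"wx": 0,"wy": 0,"wz": 0,"hand": 1},
  ],
)

```text
time: 3.25
tcp_pos: [0.5359, 0.1014, 0.0787]
tool_rot: [-3.141, -0.001, 0.227]
ft_force: [1.8, 1.1, 3.0]
finger_gap: 0.005
grasp_force: 1.1
```

Request:
apply_moves(
  targets=[
    {"tx": 0,"ty": 0,"tz": 0.001,"wx": 0,"wy": 0,"wz": 0,"hand": 1},
    {"tx": 0,"ty": 0,"tz": 0.001,"wx": 0,"wy": 0,"wz": 0,"hand": 1},
    {"tx": 0,"ty": 0,"tz": 0.002,"wx": 0,"wy": 0,"wz": 0,"hand": 1},
    {"tx": 0,"ty": 0,"tz": 0.002,"wx": 0,"wy": 0,"wz": 0,"hand": 1},
    {"tx": 0,"ty": 0,"tz": 0.002,"wx": 0,"wy": 0,"wz": 0,"hand": 1},
  ],
)

```text
time: 3.67
tcp_pos: [0.536, 0.1013, 0.0783]
tool_rot: [3.141, -0.001, 0.228]
ft_force: [-0.7, 0.6, 11.4]
finger_gap: 0.009
grasp_force: 5.6
```

Request:
apply_moves(
  targets=[
    {"tx": 0,"ty": 0,"tz": 0.001,"wx": 0,"wy": 0,"wz": 0,"hand": 1},
    {"tx": 0,"ty": 0,"tz": 0.001,"wx": 0,"wy": 0,"wz": 0,"hand": 1},
    {"tx": 0,"ty": 0,"tz": 0.001,"wx": 0,"wy": 0,"wz": 0,"hand": 1},
  ],
)

```text
time: 3.92
tcp_pos: [0.536, 0.1014, 0.0782]
tool_rot: [3.141, -0.002, 0.228]
ft_force: [-2.6, 0.4, 17.4]
finger_gap: 0.003
grasp_force: 8.2
```

Request:
apply_moves(
  targets=[
    {"tx": 0,"ty": 0,"tz": -0.005,"wx": 0,"wy": 0,"wz": 0,"hand": 1},
    {"tx": 0,"ty": 0,"tz": -0.02,"wx": 0,"wy": 0,"wz": 0,"hand": 1},
    {"tx": 0,"ty": 0,"tz": -0.05,"wx": 0,"wy": 0,"wz": 0,"hand": 1},
    {"tx": 0,"ty": 0,"tz": -0.12,"wx": 0,"wy": 0,"wz": 0,"hand": 1},
    {"tx": 0,"ty": 0,"tz": -0.12,"wx": 0,"wy": 0,"wz": 0,"hand": 1},
    {"tx": -0.01,"ty": -0.06,"tz": -0.14,"wx": 0,"wy": 0,"wz": 0,"hand": 1},
    {"tx": -0.03,"ty": -0.1,"tz": -0.14,"wx": 0,"wy": 0,"wz": 0,"hand": 1},
    {"tx": -0.05,"ty": -0.1,"tz": -0.14,"wx": 0,"wy": 0,"wz": 0,"hand": 1},
    {"tx": -0.05,"ty": -0.1,"tz": -0.14,"wx": 0,"wy": 0,"wz": 0,"hand": 1},
    {"tx": -0.05,"ty": -0.1,"tz": -0.14,"wx": 0,"wy": 0,"wz": 0,"hand": 1},
    {"tx": -0.05,"ty": -0.1,"tz": -0.14,"wx": 0,"wy": 0,"wz": 0,"hand": 1},
    {"tx": -0.05,"ty": -0.1,"tz": -0.14,"wx": 0,"wy": 0,"wz": 0,"hand": 1},
  ],
)

```text
time: 4.92
tcp_pos: [0.4644, 0.1867, 0.2149]
tool_rot: [3.141, 0.002, 0.226]
ft_force: [0.2, -1.1, -0.4]
finger_gap: 0.008
grasp_force: 0.0
```

```bash
python3 - <<'E'
from workcell import env, cams
import pickle
from h import *
o=env.get_obs(); c=cams.camera("wrist"); c["T"]=mat(o["tcp_pos"],o["tool_rot"])@c["tool_from_camera"]
pickle.dump(c,open("pics/w3.pkl","wb"))
print(o["time"],o["tcp_pos"],o["tool_rot"],proj(c,[[.4934,.272,.058],[.5205,.0983,.052]])/.64)
cv2.imwrite("pics/w3.png",cv2.resize(c["img"][...,::-1],(800,600),interpolation=cv2.INTER_CUBIC))
delta(o,[.4934,.272,.1],0.0)
E
```

```text
4.9167 [0.46438308 0.18668631 0.21492491] [3.14093685e+00 1.60630126e-03 2.26223972e-01] [[275.33320129 219.44650596]
 [541.42629577 237.76028527]]
shift [ 0.0476 -0.0767  0.1148] turn [0.0008 0.0015 0.2262]
```

View pics/w3.png

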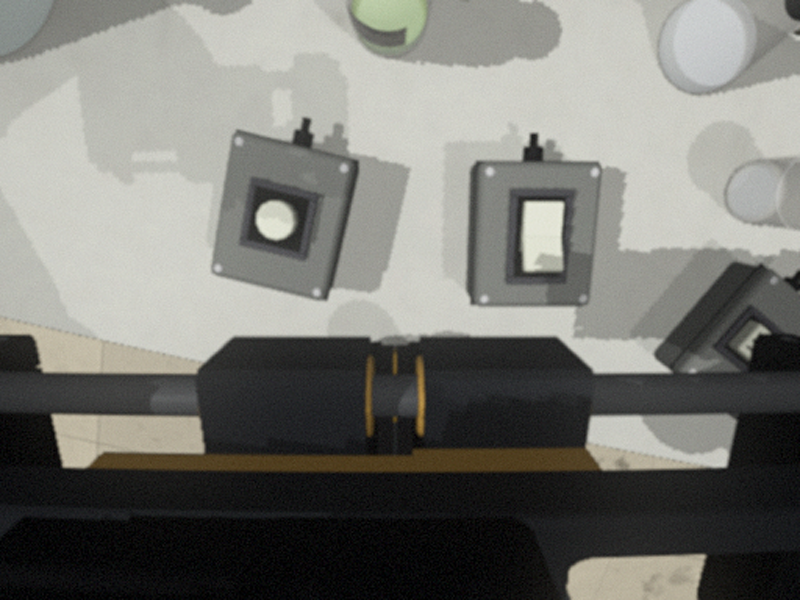

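The wrist view shows the rocker at (543,236) now folded the other way. The latch is at (275,220) against a predicted (275,219), so neither box has moved. On to the latch.

Request:
apply_moves(
  targets=[
    {"tx": 0.024,"ty": -0.038,"tz": 0,"wx": 0,"wy": 0,"wz": 0.1,"hand": 1},
    {"tx": 0.048,"ty": -0.077,"tz": 0,"wx": 0,"wy": 0,"wz": 0.2,"hand": 1},
    {"tx": 0.048,"ty": -0.077,"tz": 0.04,"wx": 0,"wy": 0,"wz": 0.226,"hand": 1},
    {"tx": 0.048,"ty": -0.077,"tz": 0.08,"wx": 0,"wy": 0,"wz": 0.226,"hand": 1},
    {"tx": 0.048,"ty": -0.077,"tz": 0.11,"wx": 0,"wy": 0,"wz": 0.226,"hand": 1},
    {"tx": 0.048,"ty": -0.077,"tz": 0.115,"wx": 0,"wy": 0,"wz": 0.226,"hand": 1},
    {"tx": 0.048,"ty": -0.077,"tz": 0.115,"wx": 0,"wy": 0,"wz": 0.226,"hand": 1},
    {"tx": 0.048,"ty": -0.077,"tz": 0.115,"wx": 0,"wy": 0,"wz": 0.226,"hand": 1},
    {"tx": 0.048,"ty": -0.077,"tz": 0.115,"wx": 0,"wy": 0,"wz": 0.226,"hand": 1},
  ],
)

```text
time: 5.72
tcp_pos: [0.4954, 0.2739, 0.1029]
tool_rot: [-3.139, -0.004, 0.001]
ft_force: [0.1, -0.2, 0.6]
finger_gap: 0.003
grasp_force: 0.0
```

```bash
python3 - <<'E'
import pickle
from h import *
c=pickle.load(open("pics/w3.pkl","rb")); print("latch"); bez(c,275,220,dark=100)
g=cv2.cvtColor(c["img"],cv2.COLOR_RGB2GRAY); print("fold column",g[122:180:2,345])
from workcell import env
o=env.get_obs(); print(o["tcp_pos"]); delta(o,[.4934,.272,.08],0.0)
E
```

```text
latch
bezel c [0.4936 0.2708] size [0.0499 0.0472] ang 88.5
white c [0.493  0.2726] size [0.0245 0.0246] ang 12.6
fold column [ 83  79  43 108 224 228 227 227 225 223 226 226 226 227 223 221 225 222
 222 222 204 182 174 178 207 172  83  53  80]
[0.49544765 0.27387896 0.10286643]
shift [-0.0021  0.0019  0.0229] turn [-0.0028 -0.0037  0.001 ]
```

Request:
apply_moves(
  targets=[
    {"tx": -0.002,"ty": 0.0015,"tz": 0.01,"wx": 0,"wy": 0,"wz": 0,"hand": 1},
    {"tx": -0.002,"ty": 0.0015,"tz": 0.016,"wx": 0,"wy": 0,"wz": 0,"hand": 1},
    {"tx": -0.002,"ty": 0.0015,"tz": 0.019,"wx": 0,"wy": 0,"wz": 0,"hand": 1},
    {"tx": -0.002,"ty": 0.0015,"tz": 0.022,"wx": 0,"wy": 0,"wz": 0,"hand": 1},
    {"tx": -0.002,"ty": 0.0015,"tz": 0.024,"wx": 0,"wy": 0,"wz": 0,"hand": 1},
    {"tx": -0.002,"ty": 0.0015,"tz": 0.026,"wx": 0,"wy": 0,"wz": 0,"hand": 1},
    {"tx": -0.002,"ty": 0.0015,"tz": 0.027,"wx": 0,"wy": 0,"wz": 0,"hand": 1},
    {"tx": -0.002,"ty": 0.0015,"tz": 0.028,"wx": 0,"wy": 0,"wz": 0,"hand": 1},
    {"tx": -0.002,"ty": 0.0015,"tz": 0.028,"wx": 0,"wy": 0,"wz": 0,"hand": 1},
    {"tx": -0.002,"ty": 0.0015,"tz": 0.028,"wx": 0,"wy": 0,"wz": 0,"hand": 1},
  ],
)

```text
time: 6.55
tcp_pos: [0.4923, 0.272, 0.0744]
tool_rot: [-3.141, -0.002, 0.002]
ft_force: [-1.7, -1.5, 9.0]
finger_gap: 0.002
grasp_force: 4.8
```

Request:
apply_moves(
  targets=[
    {"tx": 0,"ty": 0,"tz": 0.001,"wx": 0,"wy": 0,"wz": 0,"hand": 1},
    {"tx": 0,"ty": 0,"tz": 0.002,"wx": 0,"wy": 0,"wz": 0,"hand": 1},
    {"tx": 0,"ty": 0,"tz": 0.002,"wx": 0,"wy": 0,"wz": 0,"hand": 1},
    {"tx": 0,"ty": 0,"tz": 0.002,"wx": 0,"wy": 0,"wz": 0,"hand": 1},
  ],
)

```text
time: 6.88
tcp_pos: [0.4924, 0.272, 0.0742]
tool_rot: [-3.141, -0.002, 0.003]
ft_force: [-6.1, -2.1, 19.9]
finger_gap: 0.006
grasp_force: 10.0
```

Request:
apply_moves(
  targets=[
    {"tx": 0,"ty": 0,"tz": -0.005,"wx": 0,"wy": 0,"wz": 0,"hand": 1},
    {"tx": 0,"ty": 0,"tz": -0.02,"wx": 0,"wy": 0,"wz": 0,"hand": 1},
    {"tx": 0,"ty": 0,"tz": -0.05,"wx": 0,"wy": 0,"wz": 0,"hand": 1},
    {"tx": 0,"ty": 0,"tz": -0.09,"wx": 0,"wy": 0,"wz": 0,"hand": 1},
    {"tx": 0,"ty": 0,"tz": -0.13,"wx": 0,"wy": 0,"wz": 0,"hand": 1},
    {"tx": 0,"ty": 0,"tz": -0.145,"wx": 0,"wy": 0,"wz": 0,"hand": 1},
    {"tx": -0.015,"ty": 0.04,"tz": -0.145,"wx": 0,"wy": 0,"wz": 0.08,"hand": 1},
    {"tx": -0.03,"ty": 0.08,"tz": -0.145,"wx": 0,"wy": 0,"wz": 0.16,"hand": 1},
    {"tx": -0.045,"ty": 0.12,"tz": -0.145,"wx": 0,"wy": 0,"wz": 0.24,"hand": 1},
    {"tx": -0.06,"ty": 0.16,"tz": -0.145,"wx": 0,"wy": 0,"wz": 0.32,"hand": 1},
    {"tx": -0.07,"ty": 0.2,"tz": -0.145,"wx": 0,"wy": 0,"wz": 0.38,"hand": 1},
    {"tx": -0.07,"ty": 0.24,"tz": -0.145,"wx": 0,"wy": 0,"wz": 0.38,"hand": 1},
  ],
)

```text
time: 7.88
tcp_pos: [0.4198, 0.0319, 0.2156]
tool_rot: [-3.141, 0.001, -0.379]
ft_force: [1.0, 0.4, -0.6]
finger_gap: 0.006
grasp_force: 0.0
```

```bash
python3 - <<'E'
from workcell import env
from h import *
o=env.get_obs(); print(o["tcp_pos"]); delta(o,[.425,-.07,.22],-.38)
E
```

```text
[0.41980337 0.03189759 0.21558271]
shift [ 0.0425  0.0927 -0.0045] turn [-0.0004  0.0005  0.0008]
```

Request:
apply_moves(
  targets=[
    {"tx": 0.02,"ty": 0.035,"tz": 0,"wx": 0,"wy": 0,"wz": 0,"hand": 1},
    {"tx": 0.042,"ty": 0.07,"tz": 0,"wx": 0,"wy": 0,"wz": 0,"hand": 1},
    {"tx": 0.042,"ty": 0.093,"tz": 0,"wx": 0,"wy": 0,"wz": 0,"hand": 1},
    {"tx": 0.042,"ty": 0.093,"tz": 0,"wx": 0,"wy": 0,"wz": 0,"hand": 1},
    {"tx": 0.042,"ty": 0.093,"tz": 0,"wx": 0,"wy": 0,"wz": 0,"hand": 1},
    {"tx": 0.042,"ty": 0.093,"tz": 0,"wx": 0,"wy": 0,"wz": 0,"hand": 1},
  ],
)

```text
time: 8.38
tcp_pos: [0.4269, -0.0683, 0.2155]
tool_rot: [-3.141, -0.0, -0.379]
ft_force: [-0.2, -0.1, -0.4]
finger_gap: 0.003
grasp_force: 0.0
```

```bash
python3 - <<'E'
from workcell import env, cams
import pickle
from h import *
o=env.get_obs(); c=cams.camera("wrist"); c["T"]=mat(o["tcp_pos"],o["tool_rot"])@c["tool_from_camera"]
pickle.dump(c,open("pics/w4.pkl","wb"))
p=proj(c,[[.4767,-.093,.058]])[0]/.64
print(o["time"],o["tcp_pos"],o["tool_rot"],p); bez(c,*p,r=40,dark=100)
cv2.imwrite("pics/w4.png",cv2.resize(c["img"][...,::-1],(800,600),interpolation=cv2.INTER_CUBIC))
delta(o,[.4767,-.093,.1],-.38)
t=cams.camera("top"); pickle.dump(t,open("pics/top2.pkl","wb"))
cv2.imwrite("pics/top2.png",cv2.resize(t["img"][170:262,100:360,::-1],None,fx=3.07,fy=3.07,interpolation=cv2.INTER_CUBIC))
E
```

```text
8.3833 [ 0.42686321 -0.06825439  0.21553995] [-3.14128179e+00 -2.34059977e-04 -3.79044192e-01] [401.00874867 207.09200316]
bezel c [ 0.4777 -0.0951] size [0.0767 0.0407] ang 67.5
white c [ 0.4781 -0.0932] size [0.0574 0.0237] ang 67.6
shift [0.0554 0.0046 0.1156] turn [-0.0003 -0.0002  0.001 ]
```

View pics/w4.png

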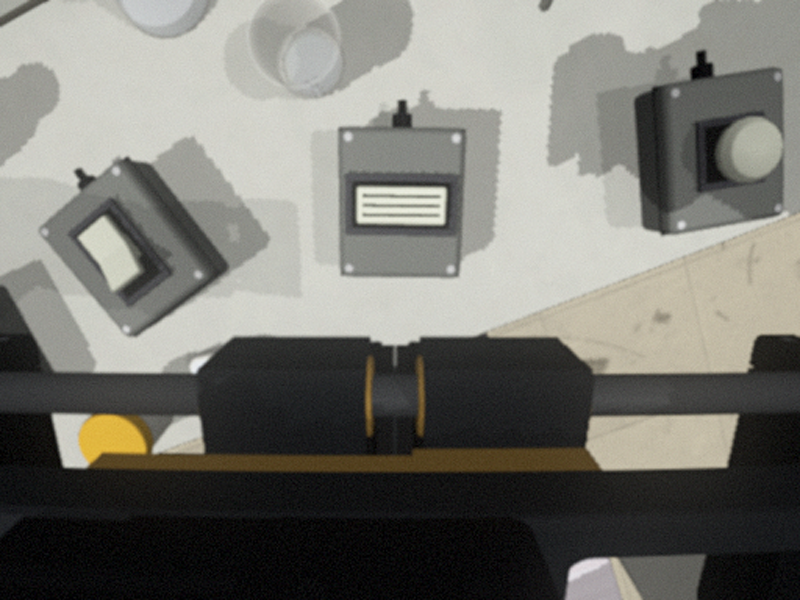

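View pics/top2.png

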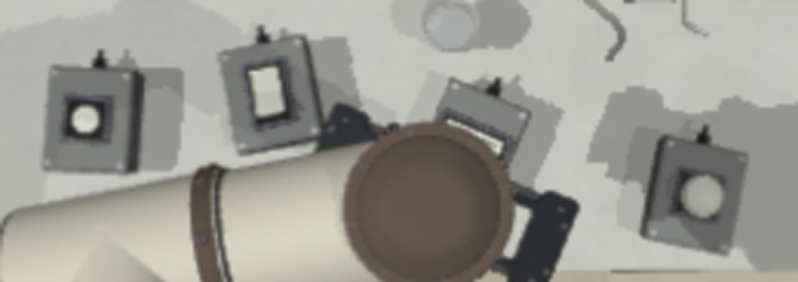

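The wrist view shows the bar at (401,206), square to the tool, with the mushroom well clear at (745,150). In the top crop the latch and rocker boxes sit where they were.

Request:
apply_moves(
  targets=[
    {"tx": 0.03,"ty": 0.004,"tz": 0,"wx": 0,"wy": 0,"wz": 0.012,"hand": 1},
    {"tx": 0.0565,"ty": 0.0043,"tz": 0,"wx": 0,"wy": 0,"wz": 0.012,"hand": 1},
    {"tx": 0.0565,"ty": 0.0043,"tz": 0.04,"wx": 0,"wy": 0,"wz": 0.012,"hand": 1},
    {"tx": 0.0565,"ty": 0.0043,"tz": 0.08,"wx": 0,"wy": 0,"wz": 0.012,"hand": 1},
    {"tx": 0.0565,"ty": 0.0043,"tz": 0.105,"wx": 0,"wy": 0,"wz": 0.012,"hand": 1},
    {"tx": 0.0565,"ty": 0.0043,"tz": 0.115,"wx": 0,"wy": 0,"wz": 0.012,"hand": 1},
    {"tx": 0.0565,"ty": 0.0043,"tz": 0.115,"wx": 0,"wy": 0,"wz": 0.012,"hand": 1},
    {"tx": 0.0565,"ty": 0.0043,"tz": 0.115,"wx": 0,"wy": 0,"wz": 0.012,"hand": 1},
    {"tx": 0.0565,"ty": 0.0043,"tz": 0.115,"wx": 0,"wy": 0,"wz": 0.012,"hand": 1},
  ],
)

```text
time: 9.23
tcp_pos: [0.4789, -0.0926, 0.1016]
tool_rot: [-3.141, -0.002, -0.389]
ft_force: [0.3, -0.0, -0.4]
finger_gap: 0.009
grasp_force: 0.0
```

```bash
python3 - <<'E'
from workcell import env
from h import *
o=env.get_obs(); print(o["tcp_pos"]); delta(o,[.478,-.0932,.074],-.391)
E
```

```text
[ 0.47889824 -0.09258224  0.10163164]
shift [-0.0007  0.0009  0.0276] turn [-0.0009 -0.0023  0.0019]
```

Request:
apply_moves(
  targets=[
    {"tx": -0.0005,"ty": 0.0005,"tz": 0.01,"wx": 0,"wy": 0,"wz": 0,"hand": 1},
    {"tx": -0.0005,"ty": 0.0005,"tz": 0.017,"wx": 0,"wy": 0,"wz": 0,"hand": 1},
    {"tx": -0.0005,"ty": 0.0005,"tz": 0.02,"wx": 0,"wy": 0,"wz": 0,"hand": 1},
    {"tx": -0.0005,"ty": 0.0005,"tz": 0.022,"wx": 0,"wy": 0,"wz": 0,"hand": 1},
    {"tx": -0.0005,"ty": 0.0005,"tz": 0.024,"wx": 0,"wy": 0,"wz": 0,"hand": 1},
    {"tx": -0.0005,"ty": 0.0005,"tz": 0.026,"wx": 0,"wy": 0,"wz": 0,"hand": 1},
    {"tx": -0.0005,"ty": 0.0005,"tz": 0.027,"wx": 0,"wy": 0,"wz": 0,"hand": 1},
    {"tx": -0.0005,"ty": 0.0005,"tz": 0.028,"wx": 0,"wy": 0,"wz": 0,"hand": 1},
    {"tx": -0.0005,"ty": 0.0005,"tz": 0.028,"wx": 0,"wy": 0,"wz": 0,"hand": 1},
    {"tx": -0.0005,"ty": 0.0005,"tz": 0.028,"wx": 0,"wy": 0,"wz": 0,"hand": 1},
  ],
)

```text
time: 10.07
tcp_pos: [0.4773, -0.0935, 0.0742]
tool_rot: [-3.141, -0.001, -0.39]
ft_force: [-5.6, 4.1, 12.9]
finger_gap: 0.006
grasp_force: 6.4
```

Request:
apply_moves(
  targets=[
    {"tx": -0.0005,"ty": 0,"tz": 0.0005,"wx": 0,"wy": 0,"wz": 0,"hand": 1},
    {"tx": -0.001,"ty": 0,"tz": 0.001,"wx": 0,"wy": 0,"wz": 0,"hand": 1},
    {"tx": -0.001,"ty": 0,"tz": 0.001,"wx": 0,"wy": 0,"wz": 0,"hand": 1},
    {"tx": -0.001,"ty": 0,"tz": 0.001,"wx": 0,"wy": 0,"wz": 0,"hand": 1},
    {"tx": -0.001,"ty": 0,"tz": 0.001,"wx": 0,"wy": 0,"wz": 0,"hand": 1},
    {"tx": -0.001,"ty": 0,"tz": 0.001,"wx": 0,"wy": 0,"wz": 0,"hand": 1},
  ],
)

```text
time: 10.57
tcp_pos: [0.4772, -0.0934, 0.0741]
tool_rot: [-3.141, -0.003, -0.389]
ft_force: [-3.9, 1.2, 17.0]
finger_gap: 0.006
grasp_force: 8.4
```

```bash
python3 - <<'E'
from workcell import env, cams
import pickle
from h import *
o=env.get_obs(); print(o["time"],o["tcp_pos"],o["ft_force"])
t=cams.camera("top"); a=pickle.load(open("pics/top.pkl","rb"))
for n,p in (("latch",(200,326)),("rocker",(293,314)),("mush",(513,364))):
    u,v=(np.array(p)*.64).astype(int); f=lambda c:cv2.cvtColor(c["img"],cv2.COLOR_RGB2GRAY)[v-22:v+22,u-22:u+22].astype('float32')
    print(n,cv2.phaseCorrelate(f(a),f(t)))
print("latch before/after");bez(a,200,326,r=16,dark=75);bez(t,200,326,r=16,dark=75)
E
```

```text
10.5667 [ 0.47722124 -0.09336016  0.07408586] [-3.90064523  1.19958795 17.04990987]
latch ((0.5512034995692154, 0.7633689935648071), 0.7125059714140716)
rocker ((1.2580039211513885, 0.4160142014631063), 0.5609047491756486)
mush ((0.5357061930731426, 0.4866143351548331), 0.881228439896195)
latch before/after
bezel c [0.492 0.272] size [0.0444 0.0395] ang 86.5
white c [0.4918 0.2725] size [0.0224 0.0242] ang 1.2
bezel c [0.4919 0.2717] size [0.0453 0.0398] ang 85.8
white c [0.4915 0.271 ] size [0.0217 0.0228] ang 1.2
```

The bar tip is at 52 mm under 17 N, which is the key's stop, and the boxes have not moved. Handing in now.

```bash
python3 -c "
from workcell import env
print(env.sign_off())"
```

```text
the job is handed in; nothing more can be done
None
```

The job is handed in: I tipped the rocker fully on, pressed the round button down to its stop, then pressed the bar key to its stop and am still holding it at about 17 N, after 10.6 s with the stop box untouched.

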